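# Rock the angle gauge on the femoral shell to its red mark

## Task

Take the blue-handled spatula, put its thin blade in the slot at the front of the clear gauge case and lever the hinged hood up until it lies open by itself, then lay the spatula back on the bench. Take the angle gauge out by its black grip, stand it level on top of the femoral shell in the vise, square across both condyles, then rock it along their curve until its swinging pointer settles on the red mark. Finish holding it there in the gripper, foot touching the shell and pointer on the mark, ready for scribing, and leave the other things on the bench where they are.

Things in the scene. Friction and masses are not known exactly. Their poses are not given: they have to be found in the camera images.
- spatula: Flat thin-bladed spatula with a blue handle, 190 long, lying flat, 85 g. Origin under the handle, near its centre of mass; +x along the spatula to the blade's tip, z up. Handle 18 wide, 18 high, from x = -75 to 25; blade from x = 45 to 115, 28 wide, 2 thick, level, its middle 9 above the underside.
- spatula_grip (a point): Middle of the spatula's handle section at the origin, 9 above its underside: a good place to grip, across the handle (18 wide).
- spatula_tip (a point): Middle of the blade's front edge, 115 ahead of spatula_grip.
- case: Gauge case, fixed to the bench: dark tray 112 (x) by 82 (y) by 36 high, under a clear hood with an orange rim that brings the whole to 120 high. Origin at the centre of its underside; -x is the front, roughly towards the robot, and has the pry slot between tray and hood: 54 wide, 7 high, from 34 to 41 above the bench. z up.
- lid_hinge (a point): Middle of the hood's hinge line, at the case's back: 56 behind the case's centre (+x), 36 above the bench; the line runs along the case's y.
- lid_lip (a point): Middle of the lower outer edge of the hood's front wall, which is the top of the pry slot (41 above the bench when closed). It moves with the hood, 112 from the hinge. The wall is 3 thick.
- lid (a joint): Angle of the hood (rad): 0 closed, grows as its front swings up and back, stop at 1.83. The hood weighs 150 g, about 0.8 N at the lip; let go below about 0.75 it falls shut, beyond about 1.05 it falls open by itself to the stop. Open, it reaches 145 above the bench and 170 behind the case's centre.
- gauge: Pendulum angle gauge, 260 g, standing upright in the tray under the hood (its underside 8 above the bench, 6 behind the case's centre). Steel foot 80 (x) by 54 (y) by 8, flat underneath; over it a round dial of radius 37, 14 thick, with the same white face on both sides (+y and -y); on top a black grip block 44 (x) by 20 (y) by 20 high, from 83 to 103 above the underside. Origin at the centre of the underside, z up.
- gauge_grip (a point): Centre of the gauge's black grip block, 93 above its underside; grip it across its 20 thickness, along the gauge's y.
- gauge_foot (a point): Centre of the underside of the gauge's foot.
- pointer (a joint): Angle (rad) of the black needle that hangs from the dial's centre, 48 above the underside: 0 points at the middle of the foot, positive is towards the gauge's +x end. It always swings to plumb, about 3 swings a second, and settles in about a second, so lowering the gauge's +x end by an angle makes the pointer read that angle.
- mark (a joint): Angle (rad) of the red setting tab on the dial's rim (8 wide at the rim, with a 3 wide finger pointing inwards), measured like the pointer; set between 0.17 and 0.38, stiff, it stays where it is. The pointer is on the mark when the two angles agree: the needle over the red finger.
- needle_tip (a point): Tip of the needle, 26 from the pivot; its z axis runs along the needle.
- mark_tab (a point): Middle of the red tab, 33.5 from the pivot; its z axis runs along the radius through it.
- vise: Small dark cast bench vise, fixed to the bench, jaws 80 long (y), screw and chrome handle at the front (-x, roughly towards the robot; the handle reaches 132 from the centre, 110 wide). Origin at the centre of the underside. Jaw tops with brass soft jaws are 91 above the bench and reach from x = -59 to 59, y = -41 to 41.
- shell: Grey titanium-look knee femoral shell clamped in the vise, condyles up. Its two condyles are parallel cylinders, convex side up, radius 34, lying along x from -28 to -11 and 11 to 28, with a notch between; the curve that the gauge rocks on lies in the shell's y-z plane. Origin on the cylinders' axis, 84 above the bench; axes as the vise's.
- shell_crown (a point): Top of the shell, midway between the condyles: 34 above the shell's axis, 118 above the bench.
- mallet: Green mallet with a wooden handle, 220 long. To be left alone.
- sternum_plate: White resin sternum plate, 120 by 63 by 6. To be left alone.
- file: Flat file with an orange handle, 245 long. To be left alone.
- polish_jar: Amber jar with a black cap, 60 across, 62 high. To be left alone.
- ring_gauge: Steel ring gauge, 60 across, 14 high. To be left alone.
- soft_jaws: Pair of brass soft jaws (angle strips 82 long) over the vise's jaws, gripping the shell's sides; their tops are 91 above the bench.
There are look-alikes about, which are no part of the job. Several things look just like the case: the one meant starts nearest to the robot's base.

How it is judged:
On the way, in this order (a step that is already met when the one before it is completed fails the run):
1. the hood is levered up by the spatula (value of joint lid above 0.35 rad and contact force between spatula and lid above 0.1 N), for 0.1 s.
2. the hood lies open and the spatula is laid on the bench and let go (value of joint lid above 1.4 rad and height (world z) of spatula_grip below 0.02 m and contact force between the fingers and spatula below 0.1 N), for 0.1 s.
3. the gauge is held level with its foot on top of the shell, square across both condyles (contact force between gauge and shell above 0.5 N and contact force between the fingers and gauge above 2 N and angle between the y axis of gauge and the x axis of shell, either way round below 0.17 rad and x of gauge_foot in the frame of shell between -0.013 and 0.013 m and angle between gauge's own z axis and vertical below 0.11 rad), for 0.2 s.
4. the gauge, still on the shell, is rocked until the pointer settles on the red mark (contact force between gauge and shell above 0.5 N and contact force between the fingers and gauge above 2 N and angle between the y axis of gauge and the x axis of shell, either way round below 0.17 rad and x of gauge_foot in the frame of shell between -0.013 and 0.013 m and angle between the z axis of needle_tip and the z axis of mark_tab, either way round below 0.05 rad and velocity of joint pointer between -0.25 and 0.25 rad/s), for 0.5 s.
At the end, for the whole second after the job is handed in: Gripper holds the gauge, its foot on the shell (over 0.5 N), within 13 mm of centred and 10 degrees of square across the condyles, clear of the soft jaws; pointer at rest within 0.05 rad of the red mark; hood open beyond 1.4 rad; spatula lying on the bench, let go (all of step 2 and all of step 4 and contact force between gauge and soft_jaws below 0.3 N and linear speed of gauge below 0.02 m/s); the arm keeps its last pose, push and grip.
It fails at once if the green mallet is moved more than 3 cm (distance of mallet from where it was at the start of the episode above 0.03 m).
It fails at once if the sternum plate is moved more than 3 cm (distance of sternum_plate from where it was at the start of the episode above 0.03 m).
It fails at once if the file is moved more than 3 cm (distance of file from where it was at the start of the episode above 0.03 m).
It fails at once if the polish jar is moved more than 3 cm (distance of polish_jar from where it was at the start of the episode above 0.03 m).
It fails at once if the ring gauge is moved more than 3 cm (distance of ring_gauge from where it was at the start of the episode above 0.03 m).
It also fails if it takes over 72 s, if anything falls off the work surface, if the arm or the gripper's body presses on something with over 40 N, if the wrist force passes 120 N, or if a joint passes its speed limit or range.

## Robot

A 6-joint arm with a two-finger parallel gripper is mounted at the origin on the work surface. World frame = base frame: x ahead of the robot, y to its left, z up, the work surface at z = 0. Lengths are in m, angles in rad, forces in N, time in s.
With the tool pointing down it reaches from about 0.375 to 0.9 m from the base axis. Payload 3.1 kg.
Tool frame: the origin (TCP) lies at the very end of the fingers, on their centre line; the grasp point (between the pads) lies 19 mm behind it; x points along the fingers, z is the direction in which the jaws open and shut, and the axes are right-handed (so a half turn about x gives the same grasp; the last joint's range is limited). The gripper opens to 85 mm and grips with 20 to 120 N. Pads are 22 mm wide; open, the fingers measure 114 mm over their backs; the gripper's body (76 mm by 85 mm) begins 54 mm behind the grasp point. The pads swing forward as they close: fully open they stand 13 mm farther back than shut.
Start: joints at [1.012, 0.527, 1.433, -0, 1.181, -0.178], TCP at [0.232, 0.58, 0.231] pointing down, gripper open.
Joint ranges: [-3.08, 3.08], [-0.75, 2.2], [0.22, 2.44], [-1.43, 4.57], [0, 2.65], [-2.85, 2.85]. Speed limits (rad/s): [2.79, 2.79, 3.14, 3.14, 3.14, 3.14].

## Interface

Orientations are given as a unit quaternion [x, y, z, w].
In Python, from station import manip, viewer, job gives the robot as it stands.
- The arm moves only by the tool move_arm, never from a script. Its argument "deltas" is one flat list of numbers, 7 for each row, row after row: the finger opening in mm, from 0 to 85.4, then the shift along the tool's x, y, z in mm, then the turn, a rotation vector about the tool's x, y, z in degrees. In form: [jaw, tx, ty, tz, rx, ry, rz, jaw, tx, ty, tz, rx, ry, rz, ...]. A call has 1 to 10 rows; each row shifts and turns the commanded pose from where the row before left it, along the tool's axes as they then stand; what a row does not reach is not made up. A row lasts 1/10 s, in which the tool goes at most 50 mm and 8.59 degrees, less where a joint would pass 70% of its speed; a pose out of reach is approached as far as the arm can. A call is refused whole if a number of a shift passes 50 or a number of a turn 8.59, either way. A call with a gripper value outside its range is refused whole. The fingers move at their own pace and stop on an object; "force" is the grip in N (left out, the last holds). Time passes only in rows, so rows that do not move let the fingers close. It gives the time, the measured TCP pose, the force and the opening at its end, in the units of the state.
- manip.sense(): the state, without advancing time (a new reading comes with each control period).
- viewer.snapshot(name): name is "side" or "top"; returns a dict with "image" (480x640x3 uint8, red, green, blue), "depth" (480x640 float32, m along the optical axis (not along the pixel's ray), 0 where there is no reading), "fovy" (degrees; the focal length in pixels is half the picture's height over the tangent of half this angle, whatever the lens; pixels are square), "cx", "cy" (the principal point, pixels), "R" (3x3) and "t" (3): a world point X has camera coordinates R X + t. Camera axes: x right, y down, z forward; pixel columns grow to the right and rows downward; lengths in m; the calibration is good to about 2 mm. A picture is of the moment at which its call begins.
- job.sign_off(): hands the job in, once; it reports no verdict.
The state is a dict: "t": time; "q": joint angles; "qd": joint speeds; "tau": joint torques, N m; "tcp_pos": TCP position; "tool_rot": TCP orientation; "force": force on the tool from outside, world axes, zero at the start; "ft_torque": the same for the moment, N m; "finger_gap": opening from 0.0 (shut) to 1.0 (fully open).
Only numpy, scipy, OpenCV 4.12 (cv2) and the standard library are available. Lean on these libraries where they do the work, as an engineer would, in place of code of your own. Each camera call takes 0.05 s, during which the arm holds its last target.

## Working session

There is one attempt and no reset: what is moved stays moved. The work goes in short steps, Python scripts to look and compute and a tool call to move; the robot and the scene stay as the last step left them, time stands still between calls to the robot, and variables do not carry over. Pictures are saved under pics/ and viewed, and the job is handed in when it is done.

Besides the shell and the picture viewer there is one more tool, called in YAML: its name, and indented under it one key for each argument. move_arm: Moves the arm, as the interface text tells. Its arguments: {"type":"object","properties":{"deltas":{"type":"array"},"force":{"type":"number"}},"required":["deltas"]}

```bash
ls; mkdir -p pics; cat > h.py <<'E'
import numpy as np,cv2,pickle,sys
from scipy.spatial.transform import Rotation as Ro
from station import manip,viewer,job
def snap(n,tag):
    s=viewer.snapshot(n); pickle.dump(s,open(f'pics/{tag}.pkl','wb')); cv2.imwrite(f'pics/{tag}.png',s['image'][:,:,::-1]); return s
def load(tag): return pickle.load(open(f'pics/{tag}.pkl','rb'))
def K(s): return 240/np.tan(np.radians(s['fovy'])/2)
def ray(s,u,v):
    f=K(s); d=np.array([(u-s['cx'])/f,(v-s['cy'])/f,1.]); R=np.array(s['R']);t=np.array(s['t'])
    return -R.T@t, R.T@d
def onz(s,u,v,z):
    o,d=ray(s,u,v); return o+d*(z-o[2])/d[2]
def dep(s,u,v):
    o,d=ray(s,u,v); return o+d*s['depth'][int(v),int(u)]
def proj(s,X):
    c=np.array(s['R'])@np.array(X)+np.array(s['t']); f=K(s); return f*c[0]/c[2]+s['cx'],f*c[1]/c[2]+s['cy']
def cloud(s):
    f=K(s);v,u=np.mgrid[0:480,0:640];D=s['depth']
    c=np.stack([(u-s['cx'])/f*D,(v-s['cy'])/f*D,D],-1)
    return (c-np.array(s['t']))@np.array(s['R'])
E
python3 - <<'E'
from h import *
for n in('side','top'):
    s=snap(n,n+'0'); print(n,s['fovy'],s['cx'],s['cy'],ray(s,320,240))
st=manip.sense(); print(st)
E
```

```text
pics
side 53.75576589403135 317.18148614158963 239.30176849974944 (array([ 0.11359378, -0.89671523,  1.11019757]), array([ 0.30267776,  0.63010127, -0.71511969]))
top 50.637031039193346 323.4760316565355 233.22954598613236 (array([ 0.31363647, -0.01993918,  1.23430851]), array([ 0.19389114,  0.0204539 , -0.98092453]))
{'t': 0.1, 'q': array([ 1.01149171e+00,  5.28406268e-01,  1.43378490e+00,  2.63770803e-05,
        1.18135919e+00, -1.78485742e-01]), 'qd': array([ 5.48687955e-04, -2.63429837e-03, -2.21436923e-03, -3.21346675e-05,
        1.48490760e-03,  1.29321488e-03]), 'tau': array([-9.76982956e-04, -4.43305349e+01, -1.78586215e+01, -3.46658708e-04,
        3.87853797e-03,  1.71883278e-05]), 'tcp_pos': array([0.23191478, 0.579694  , 0.23040772]), 'tool_rot': array([-0.39660194,  0.58623207,  0.39605768,  0.58495913]), 'force': array([ 0.20181911, -0.4004151 ,  0.44506165]), 'ft_torque': array([ 0.00900046, -0.01166298,  0.00814115]), 'finger_gap': 1.0001639965286062}
```

View pics/side0.png

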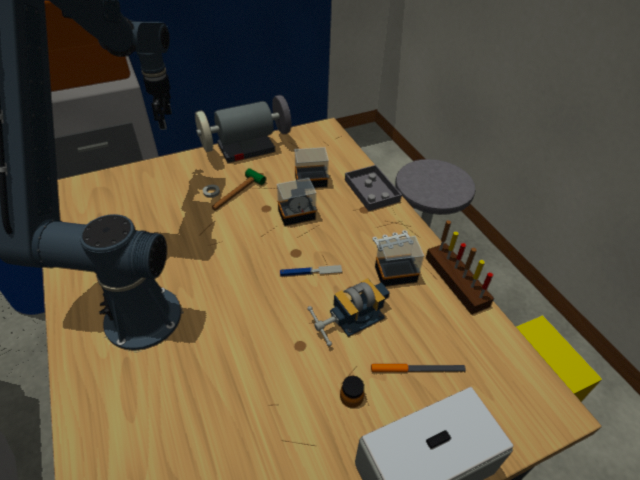

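View pics/top0.png

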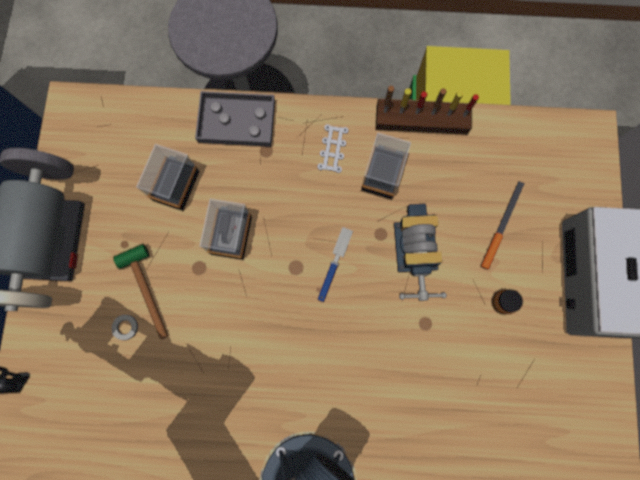

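Three case-like boxes appear in the top view, at (168,177), (227,228) and (385,167). The one at (227,228) is nearest the base at about (308,465), and a gauge shows inside it. I'll confirm with enlarged crops.

```bash
python3 - <<'E'
from h import *
s=load('top0');d=load('side0')
def crop(s,x,y,w,h,k,n):
    cv2.imwrite(n,cv2.resize(s['image'][y:y+h,x:x+w,::-1],None,fx=k,fy=k,interpolation=cv2.INTER_CUBIC))
a=cv2.resize(s['image'][190:270,185:265,::-1],(400,400),interpolation=cv2.INTER_CUBIC)
b=cv2.resize(d['image'][165:235,262:332,::-1],(400,400),interpolation=cv2.INTER_CUBIC)
cv2.imwrite('pics/c1.png',np.hstack([a,b]))
a=cv2.resize(s['image'][190:310,380:460,::-1],(400,600),interpolation=cv2.INTER_CUBIC)
b=cv2.resize(s['image'][210:320,300:373,::-1],(400,600),interpolation=cv2.INTER_CUBIC)
cv2.imwrite('pics/c2.png',np.hstack([a,b]))
for n,(u,v) in {'caseA':(227,228),'B':(168,177),'C':(385,167)}.items():
    p=onz(s,u,v,.06);print(n,p.round(3),np.hypot(*p[:2]).round(3))
# spatula
hsv=cv2.cvtColor(s['image'],cv2.COLOR_RGB2HSV)
m=((hsv[...,0]>100)&(hsv[...,0]<130)&(hsv[...,1]>150)).astype(np.uint8); m[:, :290]=0;m[:,380:]=0;m[:210]=0;m[320:]=0
ys,xs=np.nonzero(m);print(len(xs),xs.min(),xs.max(),ys.min(),ys.max())
P=np.array([onz(s,u,v,.018)[:2] for u,v in zip(xs,ys)]);c=P.mean(0);w,V=np.linalg.eigh(np.cov(P.T));ax=V[:,1];ax*=np.sign(ax[0]);q=(P-c)@V
print(c,ax,np.degrees(np.arctan2(ax[1],ax[0])),np.ptp(q,axis=0))
E
```

```text
caseA [0.562 0.227 0.06 ] 0.606
B [0.681 0.382 0.06 ] 0.78
C [ 0.735 -0.143  0.06 ] 0.749
129 321 335 265 295
[ 0.45735171 -0.01921888] [ 0.95247045 -0.304631  ] -17.73596535782143 [0.00968488 0.07703461]
```

View pics/c1.png

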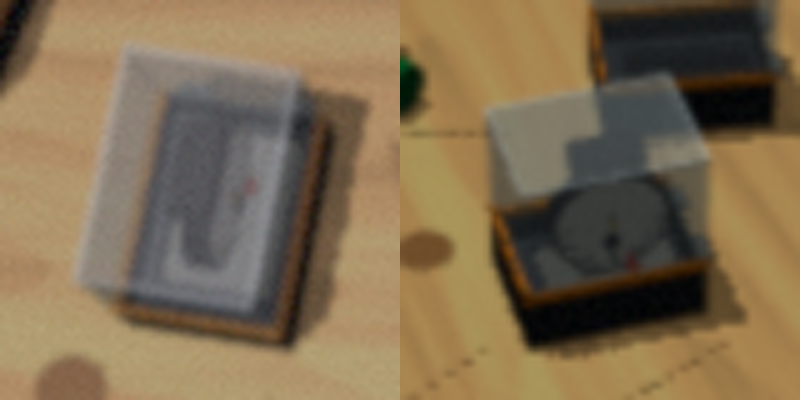

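View pics/c2.png

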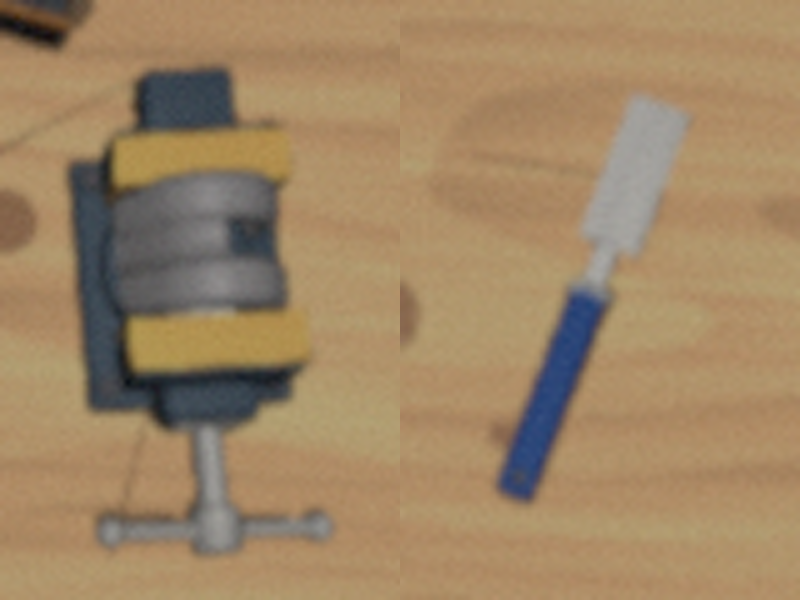

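The crops confirm it: the case at (227,228) holds the gauge, with its red tab on the back (+x) side. The spatula handle ends at about (321,301) and the vise is at about (420,240). Next I'll measure poses.

```bash
python3 - <<'E'
from h import *
s=load('top0');C=cloud(s)
# case rim corners at z .038
cr=lambda a,b:(185+a/5,190+b/5)
pts=[cr(118,312),cr(292,340),cr(328,112),cr(165,95)]
P=[onz(s,u,v,.039)[:2] for u,v in pts];print(np.round(P,4))
for i in range(4): e=P[(i+1)%4]-P[i];print(i,np.linalg.norm(e).round(4),np.degrees(np.arctan2(e[1],e[0])).round(1))
hsv=cv2.cvtColor(s['image'],cv2.COLOR_RGB2HSV)
print('depth hist near case');sub=C[195:260,195:260]
z=sub[...,2];print(np.histogram(z,bins=np.arange(-.01,.14,.01)))
m=(z>.112)&(z<.128)
q=sub[m][:,:2].astype(np.float32);print('hoodtop',len(q),q.mean(0) if len(q) else '', cv2.minAreaRect(q) if len(q)>5 else '')
# spatula via depth + blue
h,S,V=hsv[...,0],hsv[...,1],hsv[...,2]
m=((h>95)&(h<135)&(S>90)&(V>40)).astype(np.uint8);m[:,:305]=0;m[:,352:]=0;m[:225]=0;m[310:]=0
ys,xs=np.nonzero(m);print('blue',len(xs),xs.min(),xs.max(),ys.min(),ys.max())
P=np.array([onz(s,u,v,.018)[:2] for u,v in zip(xs,ys)],np.float32);print(P.mean(0),cv2.minAreaRect(P))
c=P.mean(0);w,Vv=np.linalg.eigh(np.cov(P.T));a=Vv[:,1]*np.sign(Vv[0,1]);print('axis',a,np.degrees(np.arctan2(a[1],a[0])),np.ptp((P-c)@a))
print('z handle',C[285,327],C[240,343])
# blade tip crop2: scale 400/73,600/110 origin 300,210
f=lambda a,b:(300+(a-400)*73/400,210+b*110/600)
for p in [(517,497),(590,292),(632,95),(690,112),(582,232),(635,252)]:
    u,v=f(*p);print(p,onz(s,u,v,.010)[:2].round(4),onz(s,u,v,.018)[:2].round(4))
E
```

```text
[[0.5048 0.2692]
 [0.496  0.1849]
 [0.6087 0.1774]
 [0.6128 0.2574]]
0 0.0848 -96.0
1 0.113 -3.8
2 0.0801 87.1
3 0.1086 173.8
depth hist near case
(array([812, 986,  57,  56,  39,  71,  55,  59,  57,  63,  68,  62, 839,
       987,   0]), array([-0.01,  0.  ,  0.01,  0.02,  0.03,  0.04,  0.05,  0.06,  0.07,
        0.08,  0.09,  0.1 ,  0.11,  0.12,  0.13,  0.14]))
hoodtop 1807 [0.5553151  0.22545305] ((0.5565178990364075, 0.22584937512874603), (0.08379688858985901, 0.11318755149841309), 84.23883819580078)
blue 211 319 336 264 300
[ 0.453422   -0.01794556] ((0.453220397233963, -0.017865445464849472), (0.013479347340762615, 0.0916314646601677), 71.8979721069336)
axis [ 0.95116291 -0.30868935] -17.980262106541545 0.0916249177656745
z handle [ 0.44488484 -0.01774345  0.02024737] [ 0.55886515 -0.05090921  0.00974012]
(517, 497) [ 0.4066 -0.0063] [ 0.406  -0.0064]
(590, 292) [ 0.4993 -0.0335] [ 0.4981 -0.0334]
(632, 95) [ 0.5904 -0.0477] [ 0.5886 -0.0475]
(690, 112) [ 0.584  -0.0742] [ 0.5822 -0.0739]
(582, 232) [ 0.5262 -0.0285] [ 0.5248 -0.0285]
(635, 252) [ 0.5185 -0.0526] [ 0.5172 -0.0524]
```

```bash
python3 - <<'E'
from h import *
for n in('top0','side0'):
    s=load(n);C=cloud(s);x,y,z=C[...,0],C[...,1],C[...,2]
    m=(z>.112)&(z<.128)&(abs(x-.556)<.08)&(abs(y-.226)<.08);q=C[m][:,:2].astype(np.float32)
    print(n,'hood',len(q),cv2.minAreaRect(q))
    hsv=cv2.cvtColor(s['image'],cv2.COLOR_RGB2HSV);h,S,V=[hsv[...,i] for i in range(3)]
    # vise area
    box=(x>.45)&(x<.8)&(y>-.35)&(y<-.1)
    br=box&(h>15)&(h<32)&(S>120)&(z>.07)&(z<.11)
    k,l,st,ce=cv2.connectedComponentsWithStats(br.astype(np.uint8))
    for i in range(1,k):
        if st[i,4]>20:
            q=C[l==i][:,:2].astype(np.float32);print('brass',st[i],C[l==i].mean(0).round(4),cv2.minAreaRect(q))
    t=box&(z>.1)&(S<70)&(z<.13)
    q=C[t];print('shell',len(q),q.mean(0),q.max(0),q.min(0))
    p=q[:,:2].astype(np.float32);print(cv2.minAreaRect(p))
s=load('top0')
b=cv2.resize(load('side0')['image'][260:350,300:400,::-1],(800,600)[:2],interpolation=cv2.INTER_CUBIC);cv2.imwrite('pics/c3.png',b)
E
```

```text
top0 hood 1807 ((0.5565178990364075, 0.22584937512874603), (0.08379688858985901, 0.11318755149841309), 84.23883819580078)
brass [402 215  36  13 298] [ 0.5987 -0.2229  0.0906] ((0.597784161567688, -0.22404587268829346), (0.025880422443151474, 0.08176020532846451), 7.088948726654053)
brass [405 252  37  12 346] [ 0.512  -0.2338  0.091 ] ((0.5134367346763611, -0.23345275223255157), (0.025658080354332924, 0.08097779005765915), 5.904397010803223)
shell 2259 [ 0.68261637 -0.1649591   0.1179599 ] [ 0.79704293 -0.10004205  0.12690972] [ 0.52091613 -0.25974486  0.10017245]
((0.6576165556907654, -0.17010219395160675), (0.2987860143184662, 0.11564146727323532), 17.18993377685547)
side0 hood 620 ((0.5594007968902588, 0.2215786725282669), (0.09274443984031677, 0.11486195772886276), 83.67371368408203)
brass [361 279  24  28 175] [ 0.6018 -0.2365  0.089 ] ((0.6004230976104736, -0.22798141837120056), (0.03071628510951996, 0.08340595662593842), 5.88543701171875)
brass [335 291  24  25 252] [ 0.5139 -0.239   0.0895] ((0.5150142312049866, -0.23627454042434692), (0.02845008112490177, 0.0838146060705185), 6.323244094848633)
shell 1220 [ 0.68475211 -0.17257305  0.11598387] [ 0.79887389 -0.10007052  0.12566867] [ 0.52481275 -0.26425445  0.10000341]
((0.6579995155334473, -0.1727980375289917), (0.3037821054458618, 0.11695952713489532), 18.336048126220703)
```

View pics/c3.png

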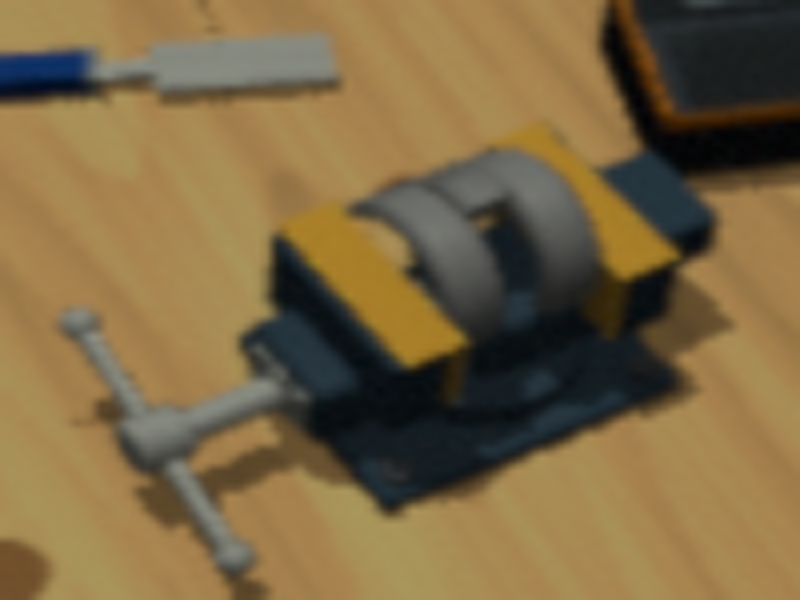

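```bash
cat >> h.py <<'E'
def down(jaw_deg,flip=False):
    "tool x down, z(jaw) horizontal at angle"
    a=np.radians(jaw_deg+(180 if flip else 0));z=np.array([np.cos(a),np.sin(a),0]);x=np.array([0,0,-1.]);return np.stack([x,np.cross(z,x),z],1)
def state():
    st=manip.sense();R=Ro.from_quat(st['tool_rot']).as_matrix();return st,np.array(st['tcp_pos']),R
def plan(p,Rt,quiet=False):
    st,p0,R0=state();rv=Ro.from_matrix(R0.T@Rt).as_rotvec(degrees=True);d=np.array(p)-p0
    print('t',st['t'],'tcp',p0.round(4),'F',np.round(st['force'],1),'gap',round(st['finger_gap']*85.4,1))
    print(' rotvec tool deg',rv.round(2),' shift in present tool mm',(R0.T@d*1000).round(1),' shift in target tool mm',(np.array(Rt).T@d*1000).round(1))
E
python3 - <<'E'
from h import *
st,p,R=state();print(R.round(3),np.degrees(np.arctan2(R[1,2],R[0,2])))
for fl in(0,1): plan([.4775,-.027,.10],down(72.6,fl))
E
```

```text
[[-0.001 -0.928  0.372]
 [-0.002  0.372  0.928]
 [-1.     0.    -0.002]] 68.18013089654227
t 0.1 tcp [0.2319 0.5797 0.2304] F [ 0.2 -0.4  0.4] gap 85.4
 rotvec tool deg [-4.42 -0.11 -0.03]  shift in present tool mm [ 131.1 -453.5 -471.7]  shift in target tool mm [ 130.4 -415.8 -505.5]
t 0.1 tcp [0.2319 0.5797 0.2304] F [ 0.2 -0.4  0.4] gap 85.4
 rotvec tool deg [ 1.7558e+02 -4.0000e-02  1.7000e-01]  shift in present tool mm [ 131.1 -453.5 -471.7]  shift in target tool mm [130.4 415.8 505.5]
```

move_arm:
  deltas: [85,0,-31,-35,-0.3,0,0,85,0,-31,-35,-0.3,0,0,85,0,-31,-35,-0.3,0,0,85,0,-31,-35,-0.3,0,0,85,0,-31,-35,-0.3,0,0,85,0,-31,-35,-0.3,0,0,85,0,-31,-35,-0.3,0,0,60,0,-31,-35,-0.3,0,0,60,0,-31,-35,-0.3,0,0,60,0,-31,-35,-0.4,0,0]
  force: 80

```text
t: 1.1
tcp_pos: [0.4004, 0.1422, 0.2312]
tool_rot: [-0.412, 0.575, 0.412, 0.575]
force: [0.3, 0.4, 0.3]
finger_gap: 0.705
```

move_arm:
  deltas: [55,20,-31,-35,-0.3,0,0,55,20,-31,-35,-0.3,0,0,55,20,-31,-35,-0.3,0,0,55,20,-31,-35,-0.4,0,0,55,0,0,0,0,0,0,55,0,0,0,0,0,0]

```text
t: 1.7
tcp_pos: [0.4724, -0.0257, 0.1518]
tool_rot: [-0.417, 0.571, 0.418, 0.57]
force: [-0.9, -0.4, -0.8]
finger_gap: 0.644
```

```bash
python3 - <<'E'
from h import *
plan([.4775,-.027,.003],down(72.6))
s=snap('top','top1')
cv2.imwrite('pics/c4.png',cv2.resize(s['image'][190:340,260:400,::-1],None,fx=4,fy=4,interpolation=cv2.INTER_CUBIC))
E
```

```text
t 1.7 tcp [ 0.4724 -0.0257  0.1518] F [-0.9 -0.4 -0.8] gap 55.0
 rotvec tool deg [-0.18  0.01 -0.15]  shift in present tool mm [148.8  -5.6   0.3]  shift in target tool mm [148.8  -5.2   0.3]
```

move_arm:
  deltas: [55,38,-3,0,0,0,0,55,38,-2,0,0,0,0,50,38,0,0,0,0,0,45,20,0,0,0,0,0,40,12,0,0,0,0,0,35,3,0,0,0,0,0,35,0,0,0,0,0,0,35,0,0,0,0,0,0]

```text
t: 2.55
tcp_pos: [0.4784, -0.0263, 0.0048]
tool_rot: [-0.419, 0.569, 0.418, 0.57]
force: [-0.5, -0.3, -0.1]
finger_gap: 0.408
```

```bash
python3 - <<'E'
from h import *
plan([.4775,-.027,.003],down(72.6))
s=snap('side','side1')
cv2.imwrite('pics/c5.png',cv2.resize(s['image'][220:310,250:370,::-1],None,fx=6,fy=6,interpolation=cv2.INTER_CUBIC))
E
```

```text
t 2.55 tcp [ 0.4784 -0.0263  0.0048] F [-0.5 -0.3 -0.1] gap 34.9
 rotvec tool deg [0.02 0.   0.13]  shift in present tool mm [ 1.8  0.7 -0.9]  shift in target tool mm [ 1.8  0.6 -0.9]
```

View pics/c5.png

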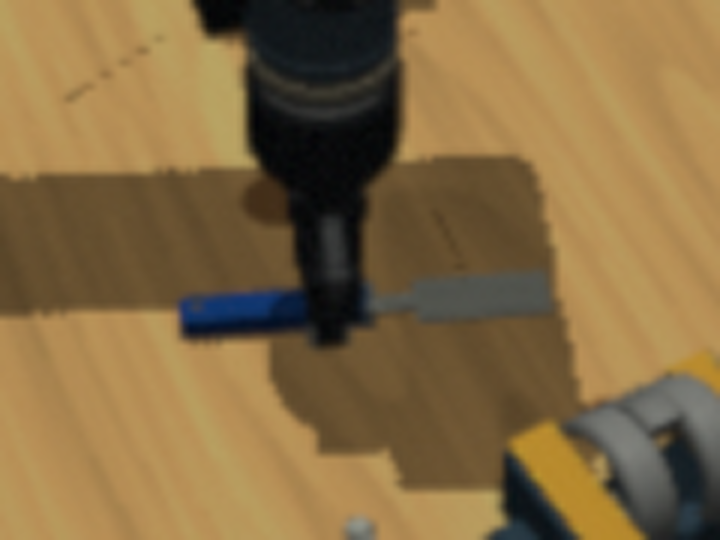

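The gripper straddles the blue handle near its front part, around (325,320) in the crop. Closing.

move_arm:
  deltas: [35,2,0,0,0,0,0,10,0,0,0,0,0,0,10,0,0,0,0,0,0,10,0,0,0,0,0,0,10,0,0,0,0,0,0]
  force: 80

```text
t: 3.1
tcp_pos: [0.4779, -0.0266, 0.0024]
tool_rot: [-0.419, 0.57, 0.418, 0.57]
force: [-1.6, 0.1, 5.5]
finger_gap: 0.189
```

```bash
python3 - <<'E'
from h import *
# spatula grip above target: case centre, yaw
c=np.array([.557,.225]);a=np.radians(-5.8);ex=np.array([np.cos(a),np.sin(a)])
tip_off=.115
p=c-ex*(.056+.030+tip_off)   # tip 30mm before front
print(p)
plan([p[0],p[1],.0315+0.0],down(84.2))
E
```

```text
[0.35702898 0.24531232]
t 3.1 tcp [ 0.4779 -0.0266  0.0024] F [-1.6  0.1  5.5] gap 16.1
 rotvec tool deg [-11.63  -0.     0.06]  shift in present tool mm [-29.3 196.8 223.2]  shift in target tool mm [-29.1 147.8 258.3]
```

move_arm:
  deltas: [10,-25,0,0,0,0,0,10,-35,0,0,0,0,0,10,0,21.5,30,-1.45,0,0,10,0,21.5,30,-1.45,0,0,10,0,21.5,30,-1.45,0,0,10,0,21.5,30,-1.45,0,0,10,0,21.5,30,-1.45,0,0,10,0,21.5,30,-1.45,0,0,10,0,21.5,30,-1.45,0,0,10,0,21.5,30,-1.45,0,0]

```text
t: 4.1
tcp_pos: [0.3608, 0.2453, 0.0618]
tool_rot: [-0.474, 0.525, 0.474, 0.525]
force: [-0.0, 0.7, -1.3]
finger_gap: 0.179
```

move_arm:
  deltas: [10,30,0,0,0,0,0,10,0,0,0,0,0,0,10,0,0,0,0,0,0]

```text
t: 4.4
tcp_pos: [0.3608, 0.244, 0.0315]
tool_rot: [-0.474, 0.525, 0.474, 0.524]
force: [-0.5, 0.8, -1.4]
finger_gap: 0.185
```

```bash
python3 - <<'E'
from h import *
plan([.357,.2453,.031],down(84.2))
s=snap('side','side2');t=snap('top','top2')
a=cv2.resize(s['image'][150:250,220:340,::-1],(400,333),interpolation=cv2.INTER_CUBIC)
b=cv2.resize(t['image'][190:290,170:290,::-1],(400,333),interpolation=cv2.INTER_CUBIC)
cv2.imwrite('pics/c6.png',np.hstack([a,b]))
E
```

```text
t 4.4 tcp [0.3608 0.244  0.0315] F [-0.5  0.8 -1.4] gap 15.8
 rotvec tool deg [-0.03 -0.05 -0.09]  shift in present tool mm [0.5 3.9 0.9]  shift in target tool mm [0.5 3.9 0.9]
```

View pics/c6.png

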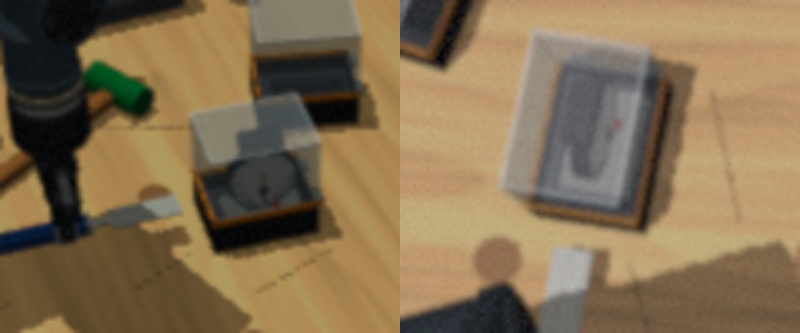

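```bash
python3 - <<'E'
from h import *
c=np.array([.557,.225]);a=np.radians(-5.8);ex=np.array([np.cos(a),np.sin(a)]);ey=np.array([-ex[1],ex[0]])
for n in('top2','side2'):
    s=load(n);C=cloud(s);hsv=cv2.cvtColor(s['image'],cv2.COLOR_RGB2HSV)
    L=(C[...,:2]-c)@np.stack([ex,ey],1)
    m=(L[...,0]>-.16)&(L[...,0]<-.065)&(abs(L[...,1])<.03)&(C[...,2]>.025)&(C[...,2]<.055)
    q=L[m];z=C[m][:,2];k=q[:,0]>-.13
    print(n,len(q),'tip x',np.percentile(q[:,0],[98,100]),'y',np.percentile(q[k,1],[2,50,98]),'z fit',np.polyfit(q[k,0]+.1,z[k],1), 'yaw',np.polyfit(q[k,0],q[k,1],1))
E
```

```text
top2 369 tip x [-0.0817514 -0.0799016] y [-0.01275699  0.00103026  0.01469047] z fit [0.01554876 0.04137254] yaw [0.0195238  0.00307494]
side2 139 tip x [-0.08012549 -0.07769461] y [-1.63541068e-02 -1.98473350e-05  1.39450662e-02] z fit [-0.00695644  0.03874447] yaw [0.01835476 0.00096018]
```

```bash
python3 - <<'E'
import numpy as np
pz=38.1;px=-44.
for th in np.arange(.1,1.31,.1):
    a=th+.0446;r=112.1
    lx,lz=56-r*np.cos(a),36+r*np.sin(a)
    ins=np.interp(th,[0,.3,.6,.8,.95,1.3],[12,11,9,9,13,15])
    iz=lz-3*np.sin(th); tx=lx+ins; tz=iz
    print(round(th,2),'lip',lx.round(1),lz.round(1),'tip',tx.round(1),tz.round(1),'d',(tx-px).round(1),(tz-pz).round(1));px,pz=tx,tz
E
```

```text
0.1 lip -54.9 52.2 tip -43.3 51.9 d 0.7 13.8
0.2 lip -52.8 63.1 tip -41.4 62.6 d 1.8 10.7
0.3 lip -49.5 73.9 tip -38.5 73.0 d 2.9 10.4
0.4 lip -45.2 84.2 tip -34.9 83.0 d 3.6 10.1
0.5 lip -39.9 94.1 tip -30.2 92.6 d 4.7 9.6
0.6 lip -33.6 103.4 tip -24.6 101.7 d 5.6 9.0
0.7 lip -26.4 112.0 tip -17.4 110.0 d 7.2 8.4
0.8 lip -18.4 119.8 tip -9.4 117.7 d 8.0 7.6
0.9 lip -9.7 126.8 tip 2.0 124.5 d 11.4 6.8
1.0 lip -0.3 132.9 tip 13.0 130.4 d 11.0 5.9
1.1 lip 9.7 138.1 tip 23.5 135.4 d 10.5 5.0
1.2 lip 20.1 142.2 tip 34.5 139.4 d 11.0 4.0
1.3 lip 30.9 145.2 tip 45.9 142.4 d 11.4 3.0
```

move_arm:
  deltas: [10,0.5,-10,0,0,0,0,10,0,-10,0,0,0,0,10,0,-9,0,0,0,0,10,0,-8,0,0,0,0,10,0,0,0,0,0,0]

```text
t: 5.0
tcp_pos: [0.4005, 0.2406, 0.0314]
tool_rot: [-0.474, 0.524, 0.473, 0.526]
force: [-0.1, 0.1, -1.0]
finger_gap: 0.181
```

```bash
python3 - <<'E'
from h import *
plan([.357,.2453,.031],down(84.2))
s=snap('side','side3');t=snap('top','top3')
a=cv2.resize(s['image'][150:250,220:340,::-1],(400,333),interpolation=cv2.INTER_CUBIC)
b=cv2.resize(t['image'][190:290,170:290,::-1],(400,333),interpolation=cv2.INTER_CUBIC)
cv2.imwrite('pics/c7.png',np.hstack([a,b]))
E
```

```text
t 5.0 tcp [0.4005 0.2406 0.0314] F [-0.1  0.1 -1. ] gap 15.5
 rotvec tool deg [-0.09  0.07  0.18]  shift in present tool mm [ 0.2 43.8  0.2]  shift in target tool mm [ 0.4 43.8  0.3]
```

View pics/c7.png

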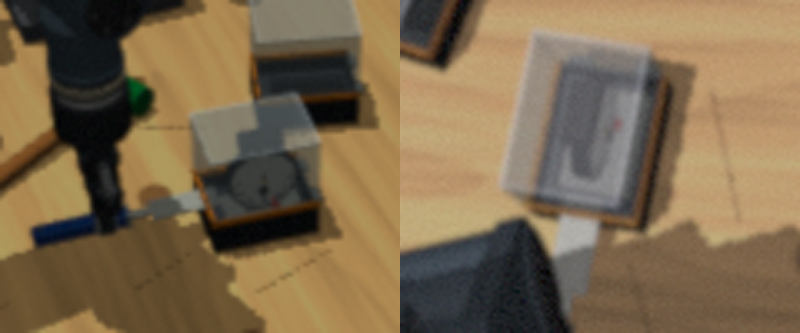

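Blade tip is in the slot, about 15 mm deep, and no contact force shows. Levering now.

move_arm:
  deltas: [10,-7,0,0,0,0,0,10,-7,0,0,0,0,0,10,-11,0,0,0,0,0,10,-10.5,-2,0,0,0,0,10,-10,-3,0,0,0,0,10,-9.5,-4,0,0,0,0,10,0,0,0,0,0,0]

```text
t: 5.8
tcp_pos: [0.4086, 0.2401, 0.0881]
tool_rot: [-0.475, 0.523, 0.473, 0.526]
force: [0.5, -0.1, 0.1]
finger_gap: 0.189
```

```bash
python3 - <<'E'
from h import *
plan([.357,.2453,.031],down(84.2))
s=snap('side','side4');t=snap('top','top4')
a=cv2.resize(s['image'][150:250,220:340,::-1],(400,333),interpolation=cv2.INTER_CUBIC)
b=cv2.resize(t['image'][190:290,170:290,::-1],(400,333),interpolation=cv2.INTER_CUBIC)
cv2.imwrite('pics/c8.png',np.hstack([a,b]))
E
```

```text
t 5.8 tcp [0.4086 0.2401 0.0881] F [ 0.5 -0.1  0.1] gap 16.1
 rotvec tool deg [-0.02  0.11  0.25]  shift in present tool mm [56.9 52.1 -0.2]  shift in target tool mm [57.1 51.9 -0. ]
```

View pics/c8.png

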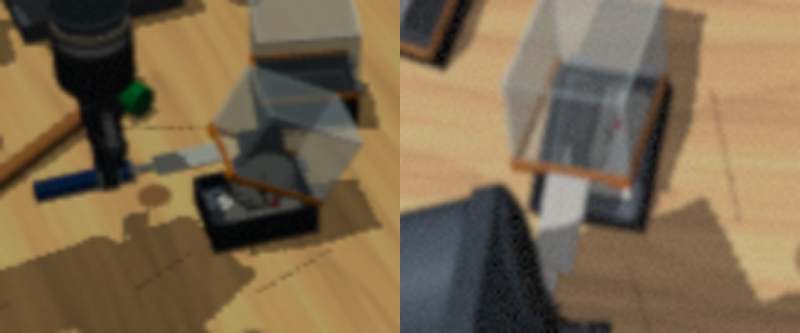

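Hood is up about 0.5 rad, with its lip resting on the blade. Continuing along the arc.

move_arm:
  deltas: [10,-8,-6,0,0,0,0,10,-9,-6.5,0,0,0,0,10,-8,-8,0,0,0,0,10,-7,-13,0,0,0,0,10,-6,-12,0,0,0,0,10,-5,-12,0,0,0,0,10,-4,-12,0,0,0,0,10,-3,-12,0,0,0,0,10,0,0,0,0,0,0]

```text
t: 6.8
tcp_pos: [0.4908, 0.2313, 0.1367]
tool_rot: [-0.474, 0.524, 0.473, 0.526]
force: [-0.8, -0.4, -0.6]
finger_gap: 0.182
```

```bash
python3 - <<'E'
from h import *
plan([.357,.2453,.031],down(84.2))
s=snap('side','side5');t=snap('top','top5')
a=cv2.resize(s['image'][150:250,220:340,::-1],(400,333),interpolation=cv2.INTER_CUBIC)
b=cv2.resize(t['image'][150:250,170:290,::-1],(400,333),interpolation=cv2.INTER_CUBIC)
cv2.imwrite('pics/c9.png',np.hstack([a,b]))
E
```

```text
t 6.8 tcp [0.4908 0.2313 0.1367] F [-0.8 -0.4 -0.6] gap 15.6
 rotvec tool deg [-0.07  0.06  0.19]  shift in present tool mm [1.052e+02 1.349e+02 1.000e-01]  shift in target tool mm [105.7 134.5   0.4]
```

View pics/c9.png

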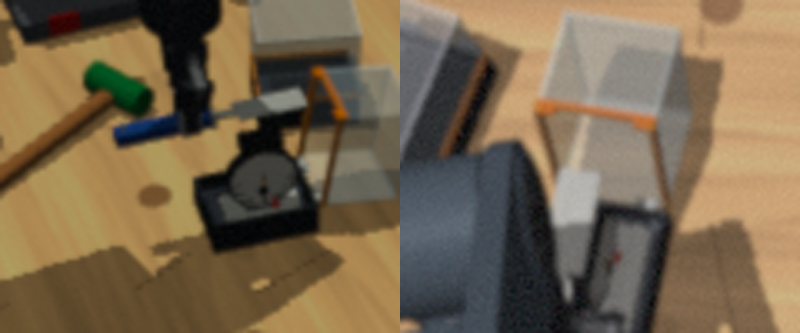

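The hood now lies fully open, with its rim at (330,90) in the side crop and behind the case. Taking the spatula back to its old place.

```bash
python3 - <<'E'
from h import *
st,p,R=state()
p1=p+R@np.array([-15,95,0])/1000
print(p1)
R2=down(72.6);d=np.array([.4780,-.0266,.0])-p1;d[2]=0
print((R.T@d*1000).round(1),(R2.T@d*1000).round(1), 'then z', p1[2]-.0035)
E
```

```text
[0.39324975 0.24087025 0.15097694]
[  -0.  -111.5 -257.5] [   0.  -160.9 -229.9] then z 0.14747693522447758
```

move_arm:
  deltas: [10,-10,25,0,0,0,0,10,-5,35,0,0,0,0,10,0,35,0,0,0,0]

```text
t: 7.2
tcp_pos: [0.3919, 0.241, 0.1513]
tool_rot: [-0.474, 0.525, 0.474, 0.525]
force: [-0.1, 0.1, -1.0]
finger_gap: 0.184
```

move_arm:
  deltas: [10,0,-17,-30.5,1.45,0,0,10,0,-17,-30.5,1.45,0,0,10,0,-17,-30.5,1.45,0,0,10,0,-17,-30.5,1.45,0,0,10,15,-17,-30.5,1.45,0,0,10,15,-17,-30.5,1.45,0,0,10,15,-17,-30.5,1.45,0,0,10,15,-17,-30.5,1.45,0,0,10,20,0,0,0,0,0,10,20,0,0,0,0,0]

```text
t: 8.2
tcp_pos: [0.4804, -0.0248, 0.0504]
tool_rot: [-0.418, 0.571, 0.418, 0.57]
force: [0.0, -0.3, -0.3]
finger_gap: 0.184
```

```bash
python3 - <<'E'
from h import *
plan([.478,-.0266,.0045],down(72.6))
E
```

```text
t 8.2 tcp [ 0.4804 -0.0248  0.0504] F [ 0.  -0.3 -0.3] gap 15.7
 rotvec tool deg [-0.15  0.   -0.03]  shift in present tool mm [45.9  1.8 -2.4]  shift in target tool mm [45.9  1.8 -2.4]
```

move_arm:
  deltas: [10,22,1,-1,0,0,0,10,14,1,-1,0,0,0,10,6,0,0,0,0,0,10,4,0,0,0,0,0,10,1,0,0,0,0,0,10,0,0,0,0,0,0]

```text
t: 8.8
tcp_pos: [0.4786, -0.0251, 0.0046]
tool_rot: [-0.419, 0.57, 0.418, 0.57]
force: [-0.3, 0.5, -0.6]
finger_gap: 0.179
```

```bash
python3 - <<'E'
from h import *
plan([.478,-.0266,.0035],down(72.6))
E
```

```text
t 8.8 tcp [ 0.4786 -0.0251  0.0046] F [-0.3  0.5 -0.6] gap 15.3
 rotvec tool deg [0.   0.   0.05]  shift in present tool mm [ 1.1  0.1 -1.6]  shift in target tool mm [ 1.1  0.1 -1.6]
```

Down another 2 mm until it touches, then release and rise.

move_arm:
  deltas: [10,1,0,0,0,0,0,10,1,0,0,0,0,0,10,0,0,0,0,0,0,40,0,0,0,0,0,0,40,0,0,0,0,0,0,40,0,0,0,0,0,0,40,-15,0,0,0,0,0,40,-40,0,0,0,0,0,45,-40,0,0,0,0,0,45,-40,0,0,0,0,0]

```text
t: 9.8
tcp_pos: [0.4776, -0.025, 0.1382]
tool_rot: [-0.418, 0.57, 0.419, 0.57]
force: [0.6, 0.7, 0.2]
finger_gap: 0.528
```

```bash
python3 - <<'E'
from h import *
s=snap('side','side6');t=snap('top','top6')
C=cloud(s);hsv=cv2.cvtColor(s['image'],cv2.COLOR_RGB2HSV)
m=(hsv[...,0]>95)&(hsv[...,0]<135)&(hsv[...,1]>120)&(hsv[...,2]>60);m[:250]=0;m[290:]=0;m[:,270:]&=1;m[:,330:]=0;m[:,:260]=0
q=C[m];print(len(q),q.mean(0),np.percentile(q[:,2],[5,50,95]))
a=cv2.resize(s['image'][150:250,260:380,::-1],(400,333),interpolation=cv2.INTER_CUBIC)
b=cv2.resize(t['image'][190:310,200:344,::-1],(400,333),interpolation=cv2.INTER_CUBIC)
e=cv2.resize(s['image'][230:305,260:350,::-1],(400,333),interpolation=cv2.INTER_CUBIC)
cv2.imwrite('pics/c10.png',np.vstack([np.hstack([a,b]),np.hstack([e,e*0])]))
# gauge: black grip block top
for n,s in(('t',t),('s',s)):
    C=cloud(s);c=np.array([.557,.225]);m=(np.hypot(C[...,0]-.563,C[...,1]-.225)<.045)&(C[...,2]>.1)&(C[...,2]<.122)
    q=C[m][:,:2].astype(np.float32);print(n,len(q),C[m].mean(0),cv2.minAreaRect(q) if len(q)>4 else'')
E
```

```text
Traceback (most recent call last):
numpy._core._exceptions._UFuncOutputCastingError: Cannot cast ufunc 'bitwise_and' output from dtype('int64') to dtype('bool') with casting rule 'same_kind'
```

```bash
python3 - <<'E'
from h import *
s=load('side6');t=load('top6')
C=cloud(s);hsv=cv2.cvtColor(s['image'],cv2.COLOR_RGB2HSV)
m=(hsv[...,0]>95)&(hsv[...,0]<135)&(hsv[...,1]>120)&(hsv[...,2]>60);m[:250]=0;m[290:]=0;m[:,330:]=0;m[:,:260]=0
q=C[m];print(len(q),q.mean(0),np.percentile(q[:,2],[5,50,95]))
a=cv2.resize(s['image'][150:250,260:380,::-1],(400,333),interpolation=cv2.INTER_CUBIC)
b=cv2.resize(t['image'][190:310,200:344,::-1],(400,333),interpolation=cv2.INTER_CUBIC)
e=cv2.resize(s['image'][230:305,260:350,::-1],(400,333),interpolation=cv2.INTER_CUBIC)
cv2.imwrite('pics/c10.png',np.hstack([np.vstack([a,e]),np.vstack([b,b*0])])[:600])
for n,s in(('t',t),('s',s)):
    C=cloud(s);m=(np.hypot(C[...,0]-.563,C[...,1]-.225)<.045)&(C[...,2]>.1)&(C[...,2]<.122)
    q=C[m][:,:2].astype(np.float32);print(n,len(q),C[m].mean(0) if len(q) else'',cv2.minAreaRect(q) if len(q)>4 else'')
E
```

```text
20 [ 0.46732307 -0.02361762  0.01711473] [0.01343115 0.01715602 0.01995744]
t 185 [0.5614965  0.22394608 0.11064527] ((0.5621666312217712, 0.22475945949554443), (0.020658835768699646, 0.04473750293254852), 83.56929016113281)
s 0
```

View pics/c10.png

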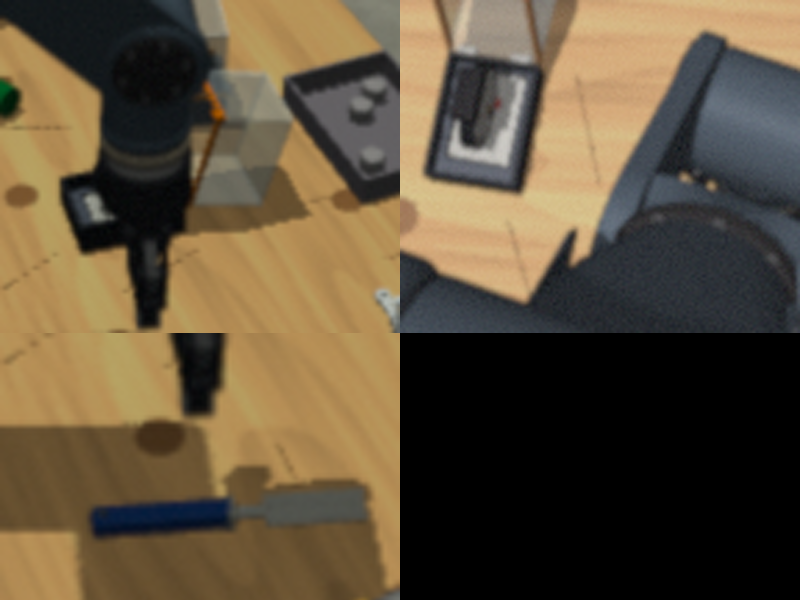

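Spatula lies flat at its old spot and the hood is open. The grip block is seen at (0.562,0.2245), 20.7×44.7 mm in size, which matches the case pose. I'll turn the tool half round while rising, so the final tilt leans away from the side camera.

move_arm:
  deltas: [55,-4,0,0,8.43,0,0,55,-4,0,0,8.43,0,0,55,-4,0,0,8.43,0,0,55,-4,0,0,8.43,0,0,55,-4,0,0,8.43,0,0,55,-4,0,0,8.43,0,0,55,-4,0,0,8.43,0,0,55,-4,0,0,8.43,0,0,55,-4,0,0,8.43,0,0,55,-4,0,0,8.43,0,0]

```text
t: 10.9
tcp_pos: [0.4775, -0.025, 0.1762]
tool_rot: [0.075, 0.704, -0.074, 0.702]
force: [0.8, -0.4, 0.2]
finger_gap: 0.645
```

move_arm:
  deltas: [55,-4,0,0,8.43,0,0,55,-4,0,0,8.43,0,0,55,-4,0,0,8.43,0,0,55,-4,0,0,8.43,0,0,55,-4,0,0,8.43,0,0,55,-4,0,0,8.43,0,0,55,0,0,0,8.43,0,0,55,0,0,0,8.43,0,0,55,0,0,0,8.43,0,0,55,0,0,0,8.43,0,0]

```text
t: 11.9
tcp_pos: [0.4775, -0.025, 0.2]
tool_rot: [-0.527, -0.472, 0.527, -0.471]
force: [-0.3, -0.1, 0.2]
finger_gap: 0.645
```

```bash
python3 - <<'E'
from h import *
plan([.562,.2245,.20],down(-96.2))
E
```

```text
t 11.9 tcp [ 0.4775 -0.025   0.2   ] F [-0.3 -0.1  0.2] gap 55.1
 rotvec tool deg [-0.17 -0.02  0.13]  shift in present tool mm [  -0.    56.3 -257.3]  shift in target tool mm [  -0.    57.1 -257.1]
```

move_arm:
  deltas: [55,0,9.5,-43,0,0,0,55,0,9.5,-43,0,0,0,55,0,9.5,-43,0,0,0,55,0,9.5,-43,0,0,0,55,0,9.5,-43,0,0,0,55,0,9,-42,-0.2,0,0,55,25,0,0,0,0,0,55,25,0,0,0,0,0,55,10,0,0,0,0,0,55,0,0,0,0,0,0]

```text
t: 12.9
tcp_pos: [0.5595, 0.224, 0.1386]
tool_rot: [-0.523, -0.475, 0.527, -0.473]
force: [-0.1, -0.5, -0.2]
finger_gap: 0.643
```

```bash
python3 - <<'E'
from h import *
plan([.562,.2245,.082],down(-96.2))
s=snap('side','side7')
cv2.imwrite('pics/c11.png',cv2.resize(s['image'][120:240,240:360,::-1],(600,600),interpolation=cv2.INTER_CUBIC))
E
```

```text
t 12.9 tcp [0.5595 0.224  0.1386] F [-0.1 -0.5 -0.2] gap 54.9
 rotvec tool deg [0.37 0.1  0.31]  shift in present tool mm [56.6  2.7 -0.8]  shift in target tool mm [56.6  2.4 -0.7]
```

View pics/c11.png

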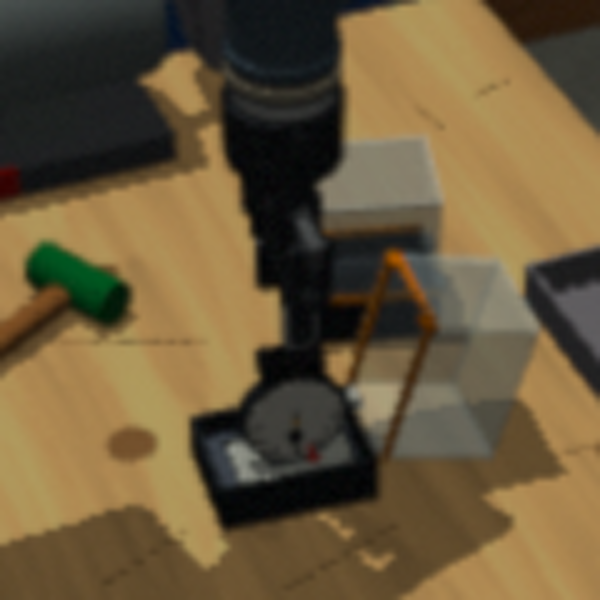

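move_arm:
  deltas: [55,20,2.5,-0.7,0.3,0,0.3,55,20,0,0,0,0,0,55,12,0,0,0,0,0,55,5,0,0,0,0,0,10,0,0,0,0,0,0,10,0,0,0,0,0,0,10,0,0,0,0,0,0,10,0,0,0,0,0,0,10,0,0,0,0,0,0]
  force: 100

```text
t: 13.85
tcp_pos: [0.5651, 0.2248, 0.0854]
tool_rot: [0.528, 0.471, -0.524, 0.475]
force: [-0.3, -1.7, 5.9]
finger_gap: 0.215
```

```bash
python3 - <<'E'
from h import *
plan([.562,.2245,.082],down(-96.2)); st,p,R=state();np.save('Rgrip.npy',R);np.save('pgrip.npy',p)
print(R.round(4))
E
```

```text
t 13.85 tcp [0.5651 0.2248 0.0854] F [-0.3 -1.7  5.9] gap 18.3
 rotvec tool deg [ 0.1  -0.01 -0.44]  shift in present tool mm [ 3.3 -3.   0.7]  shift in target tool mm [ 3.4 -3.   0.7]
[[ 7.600e-03  9.943e-01 -1.063e-01]
 [-6.000e-04 -1.063e-01 -9.943e-01]
 [-1.000e+00  7.600e-03 -2.000e-04]]
```

move_arm:
  deltas: [10,0,0,0,0,0,0,10,-5,0,0,0,0,0,10,-10,0,0,0,0,0,10,0,0,0,0,0,0,10,0,0,0,0,0,0]

```text
t: 14.35
tcp_pos: [0.5638, 0.2251, 0.0992]
tool_rot: [0.527, 0.471, -0.525, 0.474]
force: [-0.1, -0.4, -3.7]
finger_gap: 0.211
```

```bash
python3 - <<'E'
from h import *
plan([.562,.2245,.082],down(-96.2))
s=snap('side','side8')
cv2.imwrite('pics/c12.png',cv2.resize(s['image'][120:240,240:360,::-1],(600,600),interpolation=cv2.INTER_CUBIC))
E
```

```text
t 14.35 tcp [0.5638 0.2251 0.0992] F [-0.1 -0.4 -3.7] gap 18.0
 rotvec tool deg [ 0.09 -0.01 -0.28]  shift in present tool mm [17.2 -1.8  0.8]  shift in target tool mm [17.2 -1.7  0.8]
```

View pics/c12.png

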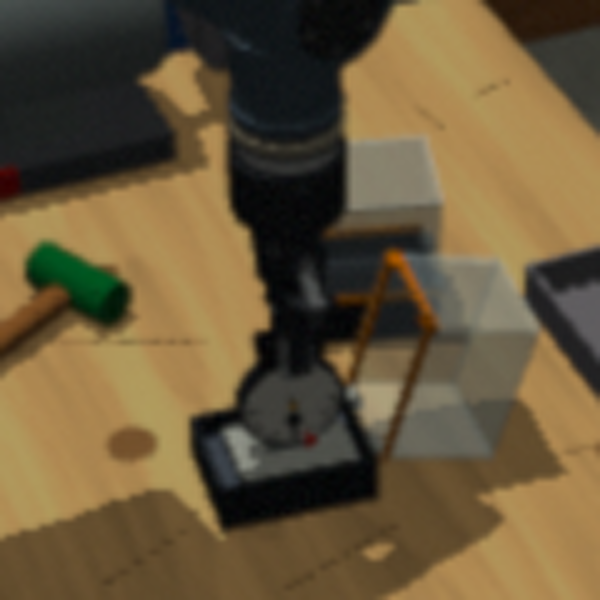

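Gauge is lifted clear, level, with its white face and red tab visible. I'll raise it and carry it towards the side camera to read the mark at close range.

move_arm:
  deltas: [10,-30,0,0,0,0,0,10,-40,0,0,0,0,0,10,-40,0,0,0,0,0,10,-40,0,0,0,0,0,10,-40,0,0,0,0,0,10,-14,-10.6,38,0,0,0,10,-14,-10.6,38,0,0,0,10,-14,-10.6,38,0,0,0,10,-14,-10.6,38,0,0,0,10,-14,-10.6,38,0,0,0]

```text
t: 15.4
tcp_pos: [0.4882, 0.0408, 0.3588]
tool_rot: [0.527, 0.472, -0.525, 0.474]
force: [0.9, 0.5, -2.6]
finger_gap: 0.216
```

move_arm:
  deltas: [10,-14,-10.6,39,0,0,0,10,-14,-10.6,39,0,0,0,10,-14,-10.6,39,0,0,0,10,-14,-10.6,39,0,0,0,10,-14,-10.6,39,0,0,0,10,-14,-10.6,39,0,0,0,10,-14,-10.6,39,0,0,0,10,-14,-10.6,39,0,0,0,10,-14,-10.6,39,0,0,0,10,-14,-10.6,39,0,0,0]

```text
t: 16.4
tcp_pos: [0.3409, -0.3353, 0.4982]
tool_rot: [0.527, 0.472, -0.525, 0.473]
force: [0.9, -0.8, -2.7]
finger_gap: 0.216
```

move_arm:
  deltas: [10,-14,-10.6,38,0,0,0,10,-10,-10.6,38,0,0,0,10,-5,-5,18,0,0,0,10,0,0,0,0,0,0,10,0,0,0,0,0,0,10,0,0,0,0,0,0,10,0,0,0,0,0,0]

```text
t: 17.1
tcp_pos: [0.3063, -0.4239, 0.527]
tool_rot: [0.527, 0.472, -0.524, 0.474]
force: [-0.3, -0.3, -3.6]
finger_gap: 0.211
```

```bash
python3 - <<'E'
from h import *
plan([.3,-.45,.55],down(-96.2));st,p,R=state()
s=snap('side','side9')
u,v=map(int,proj(s,p+R@np.array([.026,0,0])));print(u,v)
u=np.clip(u,70,570);v=np.clip(v,70,410)
cv2.imwrite('pics/c13.png',cv2.resize(s['image'][v-70:v+70,u-70:u+70,::-1],(600,600),interpolation=cv2.INTER_CUBIC))
E
```

```text
t 17.1 tcp [ 0.3063 -0.4239  0.527 ] F [-0.3 -0.3 -3.6] gap 18.0
 rotvec tool deg [ 0.17 -0.05 -0.29]  shift in present tool mm [-23.   -3.4  26.6]  shift in target tool mm [-23.   -3.4  26.6]
300 276
```

View pics/c13.png

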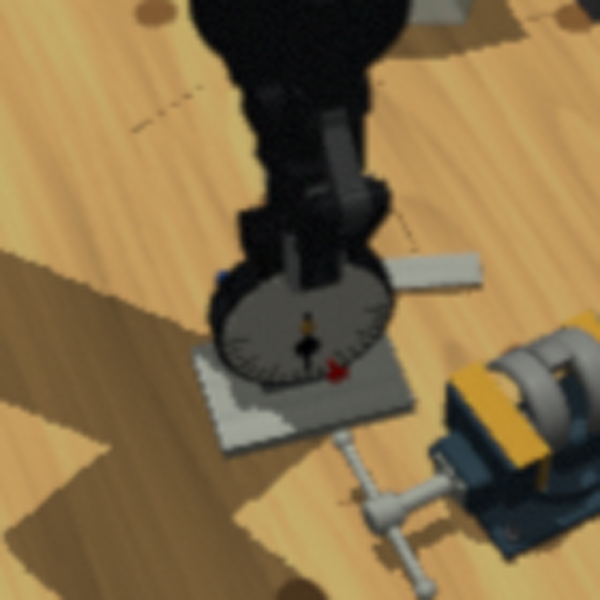

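View pics/side9.png

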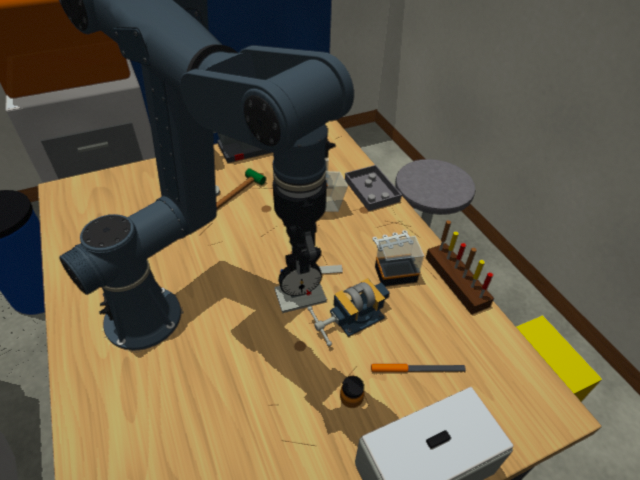

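```bash
cat > dial.py <<'E'
from h import *
def rect(tag,st=None,k=8,half=45,zoff=7.0,doff=29.4):
    "rectify the dial's plane: returns image in gauge coords (x right, z up), k px per mm"
    s=load(tag);R,p=st
    o=p+R@np.array([doff,0,zoff])/1000
    gx,gz=R[:,1],-R[:,0]
    n=int(2*half*k);vv,uu=np.mgrid[0:n,0:n];a=(uu/k-half)/1000;b=(half-vv/k)/1000
    X=o+a[...,None]*gx+b[...,None]*gz
    c=X@np.array(s['R']).T+np.array(s['t']);f=K(s)
    mu=(f*c[...,0]/c[...,2]+s['cx']).astype(np.float32);mv=(f*c[...,1]/c[...,2]+s['cy']).astype(np.float32)
    return cv2.remap(s['image'],mu,mv,cv2.INTER_CUBIC)
E
python3 - <<'E'
from dial import *
st,p,R=state();np.savez('pose9.npz',p=p,R=R)
im=rect('side9',(p,R),k=7)
cv2.circle(im,(315,315),int(37*7),(0,255,0),1);cv2.circle(im,(315,315),3,(0,255,0),1)
cv2.imwrite('pics/r9.png',im[:,:,::-1][:600])
E
```

```text
Traceback (most recent call last):
  File "dial.py", line 6, in rect
    gx,gz=R[:,1],-R[:,0]
          ~^^^^^
IndexError: too many indices for array: array is 1-dimensional, but 2 were indexed
```

```bash
sed -i 's/R,p=st/p,R=st/' dial.py; python3 - <<'E'
from dial import *
st,p,R=state();np.savez('pose9.npz',p=p,R=R)
im=rect('side9',(p,R),k=7)
cv2.circle(im,(315,315),int(37*7),(0,255,0),1);cv2.circle(im,(315,315),3,(0,255,0),1)
cv2.imwrite('pics/r9.png',im[:,:,::-1][30:])
E
```

```text
(no output)
```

View pics/r9.png

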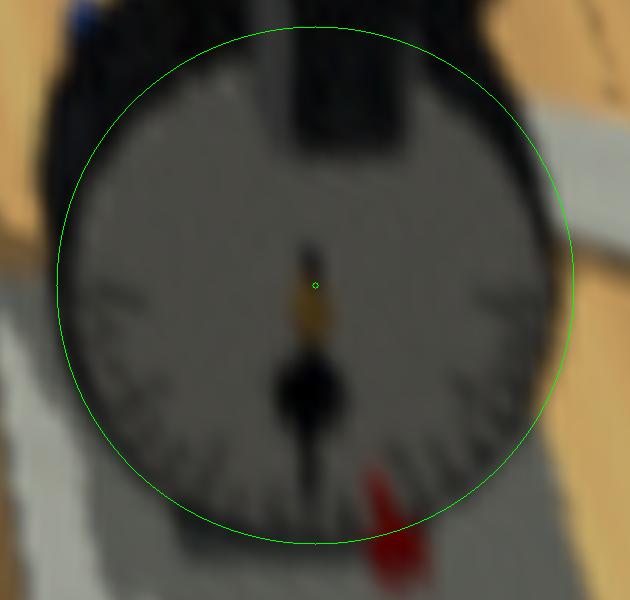

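The red tab and needle are clear in the rectified view, but seen about 45° from above, so their planes shift apart by parallax. I'll turn the face squarely to the camera.

move_arm:
  deltas: [10,0,0,0,8,0,0,10,0,0,0,8,0,0,10,0,0,0,0,-8.5,0,10,0,0,0,0,-8.5,0,10,0,0,0,0,-8.5,0,10,0,0,0,0,-8.5,0,10,0,0,0,0,-8.5,0,10,0,0,0,0,0,0,10,0,0,0,0,0,0,10,0,0,0,0,0,0]

```text
t: 18.15
tcp_pos: [0.3062, -0.426, 0.5284]
tool_rot: [-0.337, -0.223, 0.758, -0.512]
force: [-1.1, -0.3, -3.1]
finger_gap: 0.211
```

```bash
python3 - <<'E'
from dial import *
st,p,R=state();np.savez('pose10.npz',p=p,R=R)
s=snap('side','side10')
for i in range(3): snap('side',f'side10{"abc"[i]}')
o,_=ray(s,0,0);d=o-(p+R@[.0294,0,.007]);print('cam dir in tool',(R.T@d/np.linalg.norm(d)).round(3),np.linalg.norm(d))
im=rect('side10',(p,R),k=7)
cv2.imwrite('pics/r10.png',im[:,:,::-1][30:])
E
```

```text
cam dir in tool [-0.152  0.005  0.988] 0.7697392052774295
```

View pics/r10.png

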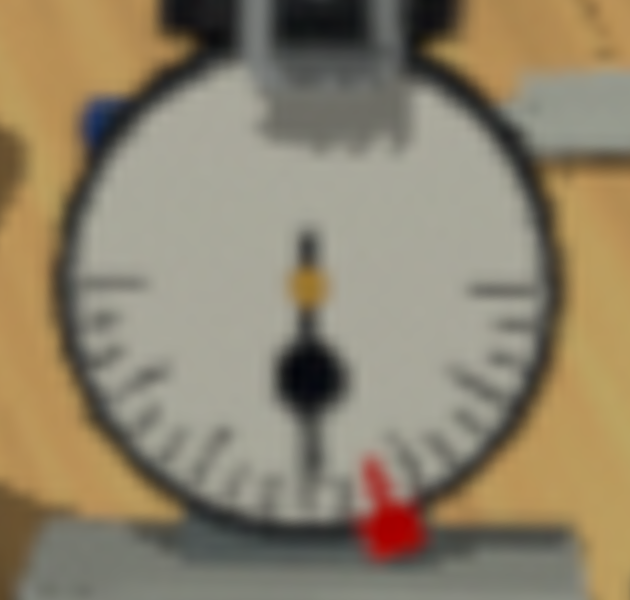

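```bash
python3 - <<'E'
from dial import *
d=np.load('pose10.npz')
for tag in ['side10','side10a','side10b','side10c']:
    im=rect(tag,(d['p'],d['R']),k=7)
    hsv=cv2.cvtColor(im,cv2.COLOR_RGB2HSV);h,S,V=[hsv[...,i].astype(int) for i in range(3)]
    red=((h<8)|(h>170))&(S>130)&(V>80);red[:430]=0
    ys,xs=np.nonzero(red);c=np.array([xs.mean(),ys.mean()])
    P=np.stack([xs,ys],1)-c
    br=(h>12)&(h<30)&(S>120);br[:270]=0;br[360:]=0;br[:,270:]&=True;br[:,:270]=False;br[:,350:]=False
    by,bx=np.nonzero(br);pv=np.array([bx.mean(),by.mean()])
    f=ys<505; t=np.stack([xs[f],ys[f]],1).mean(0); g=ys>=515;tb=np.stack([xs[g],ys[g]],1).mean(0)
    ang=lambda q:np.arctan2(q[0],q[1])
    # disc: dark rim radius -> face fit
    gray=cv2.cvtColor(im,cv2.COLOR_RGB2GRAY)
    w=((S<60)&(gray>130)).astype(np.uint8)
    pts=[]
    for a in np.radians(np.r_[100:178:4,185:262:4]): # from down, around sides/upper? measured angle from up
        u=pv+np.outer(np.arange(180,290),[np.sin(a),-np.cos(a)])
        g1=cv2.remap(gray,u[:,0].astype(np.float32)[None],u[:,1].astype(np.float32)[None],1)[0].astype(int)
    for a in np.radians(np.r_[45:100:3,260:315:3]):
        u=pv+np.outer(np.arange(180,290),[np.sin(a),-np.cos(a)])
        g1=cv2.remap(gray,u[:,0].astype(np.float32)[None],u[:,1].astype(np.float32)[None],1)[0].astype(int)
        pts.append(u[np.argmin(g1[30:])+30])
    pts=np.float32(pts);A=np.c_[2*pts,np.ones(len(pts))];sol=np.linalg.lstsq(A,(pts**2).sum(1),rcond=None)[0]
    print(tag,'pivot',pv.round(1),'rim centre',sol[:2].round(1),'r',round(np.sqrt(sol[2]+sol[0]**2+sol[1]**2)/7,1),'ang tip',ang(t-pv).round(3),'tab',ang(tb-pv).round(3),'all',ang(c-pv).round(3),'line',ang(tb-t).round(3),'rad tab',np.linalg.norm(tb-pv)/7)
R=d['R'];g=R.T@np.array([0,0,-1]);print('plumb in tool',g,'needle exp angle in face',np.arctan2(g[1],g[0]))
E
```

```text
side10 pivot [307.4 316.7] rim centre [307.4 308.9] r 34.9 ang tip 0.34 tab 0.339 all 0.339 line 0.334 rad tab 36.30771860472351
side10a pivot [306.1 318.7] rim centre [306.6 309.2] r 35.0 ang tip 0.338 tab 0.34 all 0.34 line 0.344 rad tab 36.369918213129935
side10b pivot [304.9 321.6] rim centre [304.7 311.3] r 34.9 ang tip 0.347 tab 0.339 all 0.339 line 0.312 rad tab 35.968567526969004
side10c pivot [304.6 322.6] rim centre [303.8 312.6] r 34.9 ang tip 0.347 tab 0.335 all 0.336 line 0.3 rad tab 35.90979402236884
plumb in tool [ 0.73903036 -0.00744236 -0.67363101] needle exp angle in face -0.010070104278684208
```

Mark reads about 0.338 rad in the tool frame; the tip, tab and finger-line readings agree within about 0.02, apart from the finger-line values of 0.312 and 0.300 in the last two frames. Now I'll level the gauge and turn it square to the vise.

move_arm:
  deltas: [10,0,0,0,0,8.5,0,10,0,0,0,0,8.5,0,10,0,0,0,0,8.5,0,10,0,0,0,0,8.5,0,10,0,0,0,0,8.5,0,10,0,0,0,-8.4,0,0,10,0,0,0,-8.4,0,0,10,0,0,0,-8.4,0,0,10,0,0,0,-8.4,0,0,10,0,0,0,-8.4,0,0]

```text
t: 19.35
tcp_pos: [0.3049, -0.4267, 0.5276]
tool_rot: [0.405, 0.578, -0.405, 0.581]
force: [0.2, -0.3, -3.2]
finger_gap: 0.216
```

move_arm:
  deltas: [10,0,0,0,-8.4,0,0,10,0,0,0,-8.4,0,0,10,0,0,0,-8.4,0,0,10,0,0,0,-8.4,0,0,10,0,0,0,-8.4,0,0,10,0,0,0,-8.4,0,0,10,0,0,0,-8.4,0,0,10,0,0,0,-8.4,0,0,10,0,0,0,-8.4,0,0,10,0,0,0,0,0,0]

```text
t: 20.35
tcp_pos: [0.3051, -0.4264, 0.5276]
tool_rot: [-0.034, 0.705, 0.032, 0.708]
force: [0.2, 0.3, -3.0]
finger_gap: 0.215
```

```bash
python3 - <<'E'
from h import *
plan([.5565,-.229,.26],down(6.4))
E
```

```text
t 20.35 tcp [ 0.3051 -0.4264  0.5276] F [ 0.2  0.3 -3. ] gap 18.4
 rotvec tool deg [-1.01  0.24  0.17]  shift in present tool mm [268.2 173.7 267.7]  shift in target tool mm [267.6 168.2 271.9]
```

move_arm:
  deltas: [10,26.8,17,27,-0.1,0,0,10,26.8,17,27,-0.1,0,0,10,26.8,17,27,-0.1,0,0,10,26.8,17,27,-0.1,0,0,10,26.8,17,27,-0.1,0,0,10,26.8,17,27,-0.1,0.1,0,10,26.8,17,27,-0.1,0.1,0,10,26.8,17,27,-0.1,0,0.1,10,26.8,17,27,-0.1,0,0,10,26.8,17,27,-0.1,0,0]

```text
t: 21.35
tcp_pos: [0.5592, -0.2288, 0.2593]
tool_rot: [-0.039, 0.705, 0.038, 0.707]
force: [0.4, 0.1, -3.0]
finger_gap: 0.212
```

move_arm:
  deltas: [10,0,0,0,0,0,0,10,0,0,0,0,0,0]

```text
t: 21.55
tcp_pos: [0.5581, -0.2287, 0.2593]
tool_rot: [-0.04, 0.706, 0.04, 0.706]
force: [-0.1, -0.7, -2.7]
finger_gap: 0.219
```

```bash
python3 - <<'E'
from h import *
plan([.5565,-.229,.1954],down(6.4))
s=snap('side','side11');t=snap('top','top11')
a=cv2.resize(s['image'][220:340,290:410,::-1],(400,400),interpolation=cv2.INTER_CUBIC)
b=cv2.resize(t['image'][190:310,360:480,::-1],(400,400),interpolation=cv2.INTER_CUBIC)
cv2.imwrite('pics/c14.png',np.hstack([a,b]))
E
```

```text
t 21.55 tcp [ 0.5581 -0.2287  0.2593] F [-0.1 -0.7 -2.7] gap 18.7
 rotvec tool deg [ 0.04 -0.01 -0.02]  shift in present tool mm [63.9 -0.1 -1.6]  shift in target tool mm [63.9 -0.1 -1.6]
```

View pics/c14.png

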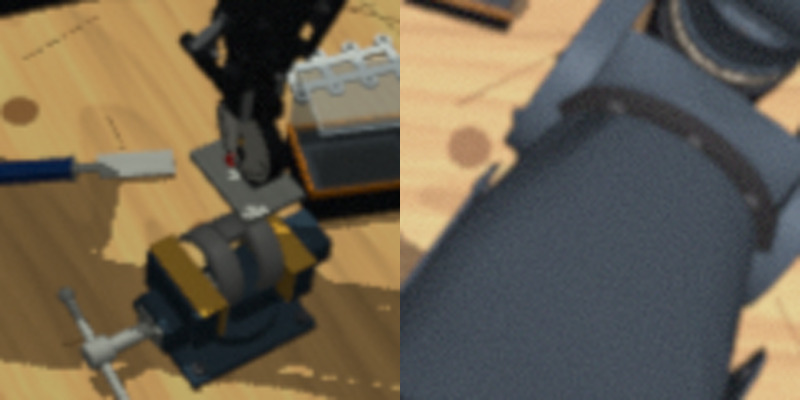

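Gauge is level over the shell and square to the jaws. Lowering to contact.

move_arm:
  deltas: [10,25,0,-1.5,0,0,0,10,20,0,0,0,0,0,10,10,0,0,0,0,0,10,4,0,0,0,0,0,10,2,0,0,0,0,0,10,2,0,0,0,0,0,10,0,0,0,0,0,0]

```text
t: 22.35
tcp_pos: [0.5569, -0.2288, 0.1978]
tool_rot: [-0.04, 0.705, 0.04, 0.707]
force: [0.0, 0.8, -2.9]
finger_gap: 0.214
```

```bash
python3 - <<'E'
from h import *
plan([.5565,-.229,.1954],down(6.4))
E
```

```text
t 22.35 tcp [ 0.5569 -0.2288  0.1978] F [ 0.   0.8 -2.9] gap 18.2
 rotvec tool deg [0.07 0.15 0.02]  shift in present tool mm [ 2.4 -0.1 -0.4]  shift in target tool mm [ 2.4 -0.1 -0.4]
```

move_arm:
  deltas: [10,1.5,0,0,0,0,0,10,1,0,0,0,0,0,10,1,0,0,0,0,0,10,0,0,0,0,0,0]

```text
t: 22.75
tcp_pos: [0.5571, -0.2287, 0.1952]
tool_rot: [-0.04, 0.705, 0.04, 0.707]
force: [-0.1, 0.8, 5.1]
finger_gap: 0.216
```

move_arm:
  deltas: [10,1,0,0,0,0,0,10,1,0,0,0,0,0,10,0,0,0,0,0,0]

```text
t: 23.05
tcp_pos: [0.5574, -0.2288, 0.1951]
tool_rot: [-0.041, 0.705, 0.04, 0.707]
force: [-2.8, 2.1, 14.0]
finger_gap: 0.217
```

Contact at TCP z 0.195, as predicted. I'll ease off a little, hold level, then rock in small steps about the foot.

move_arm:
  deltas: [10,-1,0,0,0,0,0,10,0,0,0,0,0,0,10,0,0,0,0,0,0,10,0,0,0,0,0,0]

```text
t: 23.45
tcp_pos: [0.5572, -0.2288, 0.1952]
tool_rot: [-0.04, 0.705, 0.04, 0.707]
force: [-1.1, 0.8, 9.6]
finger_gap: 0.216
```

move_arm:
  deltas: [10,0,3.3,0,0,0,-2.42,10,-0.1,3.3,0,0,0,-2.42,10,-0.15,3.3,0,0,0,-2.42,10,0,0,0,0,0,0]

```text
t: 23.85
tcp_pos: [0.556, -0.2184, 0.1946]
tool_rot: [-0.087, 0.701, -0.005, 0.708]
force: [-2.1, -0.3, 7.4]
finger_gap: 0.215
```

```bash
cat >> h.py <<'E'
def foot():
    st,p,R=state();f=p+R[:,0]*.0774;a=np.radians(6.4);d=f-np.array([.557,-.229,.084])
    print('t',st['t'],'F',np.round(st['force'],1),'foot in shell mm',(np.array([[np.cos(a),np.sin(a),0],[-np.sin(a),np.cos(a),0],[0,0,1]])@d*1000).round(1),'tilt',np.arctan2(-R[2,1],-R[2,0]).round(4),'side tilt',np.arcsin(R[2,2]).round(4))
E
python3 -c "
from h import *
foot()"
```

```text
t 23.85 F [-2.1 -0.3  7.4] foot in shell mm [ 0.5  0.5 33.9] tilt 0.1305 side tilt 0.0032
```

move_arm:
  deltas: [10,-0.2,3.2,0,0,0,-2.38,10,-0.25,3.2,0,0,0,-2.38,10,-0.3,3.2,0,0,0,-2.38,10,0,0,0,0,0,0]

```text
t: 24.25
tcp_pos: [0.5549, -0.2086, 0.1933]
tool_rot: [-0.13, 0.694, -0.049, 0.706]
force: [-1.9, 0.7, 4.9]
finger_gap: 0.211
```

move_arm:
  deltas: [10,-0.35,3.2,0,0,0,-2.38,10,-0.35,3.2,0,0,0,-2.38,10,0,0,0,0,0,0,10,0,0,0,0,0,0,10,0,0,0,0,0,0]

```text
t: 24.75
tcp_pos: [0.5543, -0.2025, 0.1921]
tool_rot: [-0.157, 0.688, -0.078, 0.704]
force: [-1.2, 3.2, 6.8]
finger_gap: 0.213
```

```bash
python3 - <<'E'
from dial import *
foot();st,p,R=state();np.savez('pose12.npz',p=p,R=R)
s=snap('side','side12')
o,_=ray(s,0,0);n=-R[:,2];print('cam dir tool',(R.T@(o-p)).round(2))
a=cv2.resize(s['image'][230:330,310:410,::-1],(600,600),interpolation=cv2.INTER_CUBIC);cv2.imwrite('pics/c15.png',a)
im=rect('side12',(p,R),k=6,zoff=-7.0);cv2.imwrite('pics/r12.png',im[:,:,::-1])
E
```

```text
t 24.75 F [-1.2  3.2  6.8] foot in shell mm [ 0.6  1.2 35. ] tilt 0.3344 side tilt 0.0038
cam dir tool [-0.66 -0.91 -0.51]
```

View pics/c15.png

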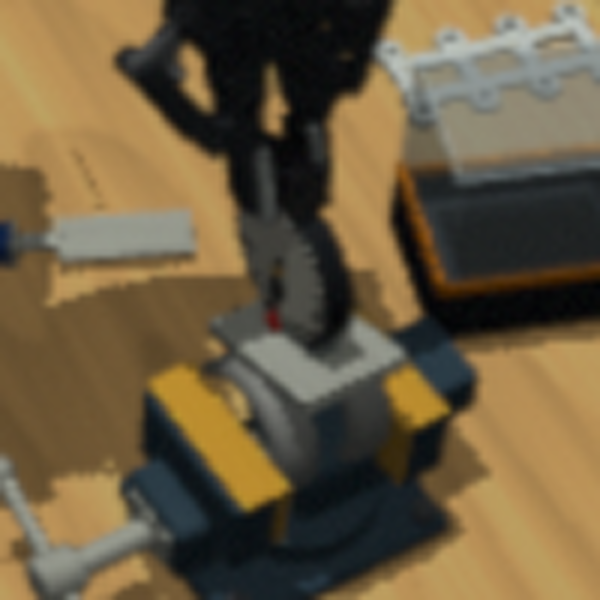

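View pics/r12.png

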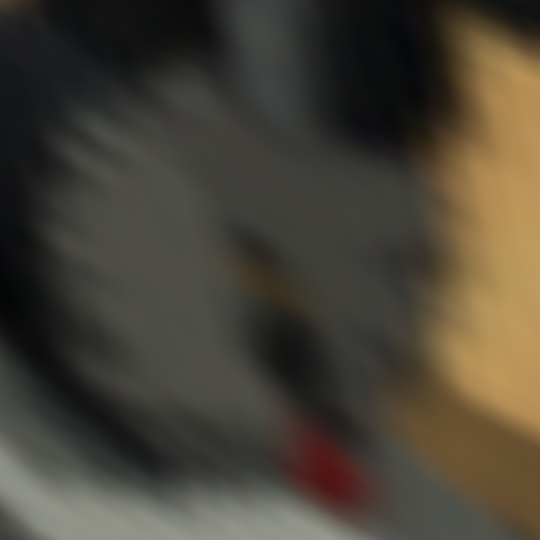

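```bash
python3 - <<'E'
from dial import *
foot();st,p,R=state()
a=np.radians(6.4)
def fit(tag,p,R):
    s=load(tag);C=cloud(s);L=(C-(p+R[:,0]*.0774))@R  # tool axes at foot centre: x down
    x,y,z=L[...,0],L[...,1],L[...,2]
    # top of foot at x=-8mm ; front part in -z
    best=(abs(x+.008)<.008)&(abs(y)<.037)&(z<-.011)&(z>-.025)
    q=L[best];
    for _ in range(3):
        A=np.c_[q[:,1],q[:,2],np.ones(len(q))];k=np.linalg.lstsq(A,q[:,0],rcond=None)[0];r=q[:,0]-A@k;q=q[abs(r)<2.5*r.std()]
    print(tag,len(q),'slope along gauge x',k[0].round(4),'across',k[1].round(4),'off mm',(k[2]*1000).round(2),'rms',r.std()*1000)
d=np.load('pose12.npz')
fit('side12',d['p'],d['R'])
for i in 'abc':
    snap('side','side12'+i);fit('side12'+i,d['p'],d['R'])
d=np.load('pose9.npz');s=load('side9')
R0=d['R'];
def fit2(tag,p,R):
    s=load(tag);C=cloud(s);L=(C-(p+R[:,0]*.0774))@R;x,y,z=L[...,0],L[...,1],L[...,2]
    b=(abs(x+.008)<.008)&(abs(y)<.037)&(z>.011)&(z<.025);q=L[b]
    for _ in range(3):
        A=np.c_[q[:,1],q[:,2],np.ones(len(q))];k=np.linalg.lstsq(A,q[:,0],rcond=None)[0];r=q[:,0]-A@k;q=q[abs(r)<2.5*r.std()]
    print(tag,len(q),k.round(4),r.std())
fit2('side9',d['p'],d['R'])
fit('side11',np.array([.5581,-.2287,.2593]),Ro.from_quat([-0.04, 0.706, 0.04, 0.706]).as_matrix())
E
```

```text
t 24.8 F [-0.8  3.1  6.5] foot in shell mm [ 0.6  1.2 35. ] tilt 0.3343 side tilt 0.0038
side12 91 slope along gauge x 0.0229 across -0.0858 off mm -8.03 rms 1.5526099306127794
side12a 88 slope along gauge x 0.001 across -0.0668 off mm -7.73 rms 1.4835093573719944
side12b 85 slope along gauge x -0.0004 across -0.0291 off mm -7.06 rms 1.4495638811522882
side12c 95 slope along gauge x 0.0109 across -0.1122 off mm -8.56 rms 1.5488448640211434
side9 282 [ 0.0016  0.0046 -0.0072] 0.0010505745961299732
side11 126 slope along gauge x -0.0032 across -0.0852 off mm -8.33 rms 1.8718158675782115
```

The rectified pivot-to-tab angle (about 0.336) matches the tilt (0.334), and the depth fit of the foot agrees to about 0.01. I'll hold a moment and do a last check.

move_arm:
  deltas: [10,0,0,0,0,0,0,10,0,0,0,0,0,0,10,0,0,0,0,0,0,10,0,0,0,0,0,0,10,0,0,0,0,0,0,10,0,0,0,0,0,0,10,0,0,0,0,0,0]

```text
t: 25.65
tcp_pos: [0.5543, -0.2026, 0.1921]
tool_rot: [-0.156, 0.688, -0.078, 0.704]
force: [-1.8, 4.2, 6.7]
finger_gap: 0.217
```

```bash
python3 - <<'E'
from dial import *
foot();st,p,R=state();print(np.abs(st['qd']).max(),st['finger_gap'])
ims=[snap('side','side13'+c)['image'].astype(float) for c in 'abcdef']
s=load('side13a');s['image']=np.mean(ims,0).astype(np.uint8);pickle.dump(s,open('pics/avg.pkl','wb'))
im=rect('avg',(p,R),k=6,zoff=-7.0)
hsv=cv2.cvtColor(im,cv2.COLOR_RGB2HSV);h,S=hsv[...,0].astype(int),hsv[...,1]
red=((h<8)|(h>170))&(S>110);red[:360]=0;br=(h>10)&(h<30)&(S>90);m=np.zeros_like(br);m[230:330,200:330]=1;br&=m
f=lambda b:np.array([np.nonzero(b)[1].mean(),np.nonzero(b)[0].mean()])
r,b=f(red),f(br);print('pivot',b,'tab',r,'angle',np.arctan2(*(r-b)))
print(proj(s,p))
cv2.imwrite('pics/c16.png',np.hstack([cv2.resize(s['image'][220:320,310:410,::-1],(400,400),interpolation=cv2.INTER_CUBIC),cv2.resize(s['image'][130:280,240:390,::-1],(400,400))]))
E
```

```text
t 25.65 F [-1.8  4.2  6.7] foot in shell mm [ 0.6  1.2 35. ] tilt 0.3342 side tilt 0.0039
0.003305783632014389 0.21705195412767403
pivot [268.83892617 283.06338553] tab [326.47750691 468.55717517] angle 0.30127199952497896
(np.float64(356.60224369820617), np.float64(263.5325219592897))
```

View pics/c16.png

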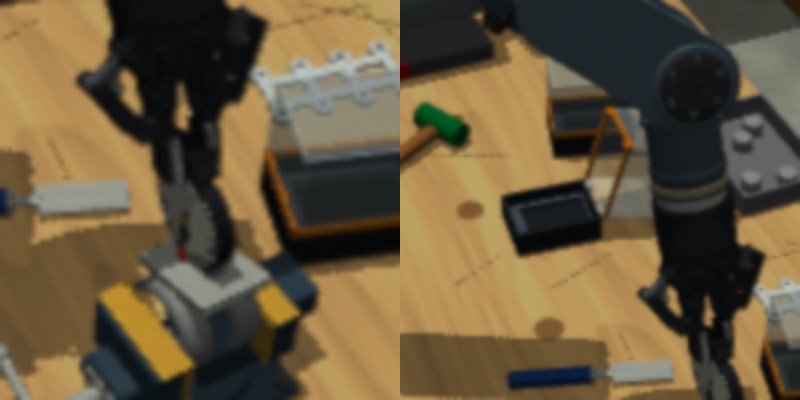

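```bash
python3 - <<'E'
from dial import *
st,p,R=state();ks=[]
for c in ['side12','side12a','side12b','side12c']+['side13'+c for c in 'abcdef']:
    s=load(c);C=cloud(s);L=(C-(p+R[:,0]*.0774))@R;x,y,z=L[...,0],L[...,1],L[...,2]
    q=L[(abs(x+.008)<.006)&(abs(y)<.036)&(z<-.011)&(z>-.025)]
    A=np.c_[q[:,1],q[:,2],np.ones(len(q))];ks.append(np.linalg.lstsq(A,q[:,0],rcond=None)[0][0])
print(np.mean(ks),np.std(ks)/len(ks)**.5)
E
```

```text
0.00488410072312474 0.00178272121788351
```

No measurable slip: the foot's slope against the tool is 0.005 ± 0.002. Handing in.

```bash
python3 - <<'E'
from h import *
print(job.sign_off()); foot()
E
```

```text
the job is handed in; nothing more can be done
None
the job is handed in; nothing more can be done
```

I handed the job in at about 26 s. The gauge is held on the shell, rocked to the red mark. The sign-off gave no verdict.

**What I did:** I levered the hood open with the spatula blade; it swung back and stayed open. I laid the spatula back where it had been. I took the gauge out by its grip, read the mark near the side camera at about 0.338 rad, set the gauge level and square on the shell, and rocked it.

**Last checks:**
- **Tilt:** the tool is tilted 0.334 rad, against the mark at 0.338. Depth images show the foot within 0.005 rad of the tool, so the gauge did not visibly slip in the grip.
- **Position and push:** the foot is about 0.6 mm off centre along the condyles, pressing with about 9 N. It should clear the soft jaws by geometry.
- **Bench:** in the last pictures the hood is open, the spatula lies flat, and the mallet and sternum plate look unmoved. I did not check the file, polish jar and ring gauge again after handling the gauge.

**One check that disagreed:** in the last oblique view, the line from pivot to mark came out at 0.30 rad instead of 0.334. I put this down to parallax, about 0.05 rad per mm of depth in that view. The needle itself was too coarse there to read against the mark, so "pointer on the mark" rests on the measured tilt.

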